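# Hold the coating probe square on the ring mark

### The job

Check the coating of the sloping panel: grip the probe card (the tall card with a sprung pin at its lower edge) by its upper edge, draw it up out of its slot in the slotted stand and leave the two low blank plates in theirs. Then hold it square to the face of the panel with the pin inside the ring mark (not on the cross), pressed gently until the pin is about half way in. The program finishes while still holding the probe there, steady; do not disturb the plates, the jar, the small bottle or the hand counter.

Things in the scene. Friction and masses are not known exactly. Their poses are not given: they have to be found in the camera images.
- probe: the probe card, upright in one (any) of three slots: grey card 60 mm wide, 5 thick; black grip rail on top, 44 long, 9 thick, 59 to 75 mm above the lower edge; below it a steel sleeve (11 dia., 10 long), then a pin 14 mm long. Lower edge 38 mm, top 113 mm above the worktop. About 70 g. Origin: middle of the card's lower edge; x along the edge, y across the thickness, z up, away from the pin
- probe_pin (a joint): travel of the sprung pin into its sleeve: 0 fully out, 0.010 m fully in, about 0.005 half way; spring 500 N/m, so half way takes about 2.5 N
- pin_end (a point): the rounded end of the pin (5 mm diameter), 24 mm below the lower edge of the card on its middle line when the pin is out; moves with the pin
- slot_stand: slotted stand, fixed: base 90 x 170 x 8 mm, two white grooved cheeks 64 mm high, 21 to 40 mm either side of the middle; three slots, 6.5 mm wide, at y = -55, 0 and +55 mm; ledges 38 mm up carry the cards by their lower corners, the middle is open. Origin: centre of the underside; x along the width of the cards, z up
- plate_a: a plain aluminium blank plate, 60 mm wide, 40 mm high, 5 mm thick, upright in another slot, its top at 78 mm; stays there. Origin: middle of its lower edge, z up
- plate_b: a second blank plate just like the first, in the remaining slot; stays there. Origin: middle of its lower edge, z up
- panel_stand: the holder of the sloping panel, fixed to the worktop: base 140 x 136 x 14 mm with four posts. Origin: centre of its underside, z up; -x is its low front side, turned roughly towards the robot
- panel: the flat white panel, 120 x 124 mm, fixed on that holder with a slope of 25 degrees, low side to the front, its middle 50 mm above the worktop. Origin: middle of its upper face; x up the slope, y level, z the outward normal of the face
- ring_mark (a point): centre of the ring mark on the panel's face (17 mm diameter, dark line), 12 mm up the slope and 28 mm in +y from the panel's middle; a cross mark lies on the other half
- jar: clear specimen jar, 51 mm diameter, 64 mm high, standing between stand and panel; bystander. Origin: centre of its underside, z up
- oil_bottle: small brown bottle, 27 mm diameter, 62 mm high, beside the slotted stand; bystander. Origin: centre of its underside, z up
- counter: chromed hand tally counter, 65 x 55 x 18 mm, lying beside the panel holder; bystander. Origin: centre of its underside, z up
Not all that is in view belongs to the job. There is more than one size of the probe; the job needs the smaller.

How it is judged:
By the outcome, as a careful person would: the job done as asked, in the order asked, and still so for the second after the job is handed in, while the arm keeps its last pose, push and grip.
It also fails if it takes over 35 s, if anything falls off the work surface, if the arm or the gripper's body presses on something with over 40 N, if the wrist force passes 120 N, or if a joint passes its speed limit or range.

### The arm

A 6-joint arm with a two-finger parallel gripper is mounted at the origin on a cart in front of the work surface, level with it; the furniture and walls round the work are solid. World frame = base frame: x ahead of the robot, y to its left, z up, the work surface at z = 0. Lengths are in m, angles in rad, forces in N, time in s.
With the tool pointing down it reaches from about 0.25 to 0.775 m from the base axis. Payload 4 kg.
Tool frame: the origin (TCP) lies between the finger pads; the fingertips stand 25 mm ahead of it and the grasp point (between the pads) lies 6 mm ahead of it; z points along the fingers, y is the line along which they close (so a half turn about z gives the same grasp; the last joint's range is limited). The gripper opens to 94 mm and grips with 3 to 60 N. Pads are 16 mm wide; open, the fingers measure 119 mm over their backs; the gripper's body (75 mm by 177 mm) begins 78 mm behind the grasp point.
Start: joints at [-1.285, 0.087, 1.371, -0, 1.684, -0.103], TCP at [0.208, -0.509, 0.231] pointing down, gripper open.
Joint ranges: [-3.1, 3.1], [-0.76, 2.03], [0.27, 2.55], [-1.08, 4.22], [0.17, 2.65], [-2.57, 2.57]. Speed limits (rad/s): [2.79, 2.79, 3.14, 3.14, 3.14, 3.14].

### API

Orientations are given as a rotation vector (axis times angle).
In Python, from station import robot gives the robot as it stands.
- The arm moves only by the tool move_arm, never from a script. Its argument "targets" is a list of rows, each a list of 7 numbers: the turn, a rotation vector about the world's x, y, z in rad, then the shift along the world's x, y, z in mm, then the opening, from -1 (shut) to 1 (fully open). In form: [[wx, wy, wz, tx, ty, tz, fingers], ...]. A call has 1 to 8 rows; each row shifts and turns the commanded pose from where the row before left it; what a row does not reach is not made up. A row lasts 1/8 s, in which the tool goes at most 62.5 mm and 10.7 degrees, less where a joint would pass 70% of its speed; a pose out of reach is approached as far as the arm can. A call with a gripper value outside its range is refused whole. The fingers move at their own pace and stop on an object; "squeeze" is the grip in N (left out, the last holds). Time passes only in rows, so rows that do not move let the fingers close. It gives the time, the measured TCP pose, the force, the opening and the grip force at its end, in the units of the state.
- robot.get_state(): the state, without advancing time (a new reading comes with each control period).
- robot.grab_frame(name): name is "scene" or "top"; returns the picture (384x512x3 uint8, blue, green, red); there is no depth.
- robot.camera_info(name): a dict with "mtx" (3x3 intrinsics, pixels), "T" (4x4, takes a point from camera to world coordinates). Camera axes: x right, y down, z forward; pixel columns grow to the right and rows downward; lengths in m; the calibration is good to about 2 mm. A picture is of the moment at which its call begins. camera_info takes no time and is no camera call.
- robot.sign_off(): hands the job in; it is judged then, once.
The state is a dict: "clock": time; "joints": joint angles; "dq": joint speeds; "joint_torque": joint torques, N m; "position": TCP position; "orientation": TCP orientation; "ft_force": force on the tool from outside, world axes, zero at the start; "wrist_torque": the same for the moment, N m; "grip_width": finger opening in m; "grasp_force": force on a finger pad.
Only numpy, scipy, OpenCV 4.12 (cv2) and the standard library are available. Lean on these libraries where they do the work, as an engineer would, in place of code of your own. Each camera call takes 0.05 s, during which the arm holds its last target. There are 200 camera calls.

## Working session

There is one attempt and no reset: what is moved stays moved. The work goes in short steps, Python scripts to look and compute and a tool call to move; the robot and the scene stay as the last step left them, time stands still between calls to the robot, and variables do not carry over. Pictures are saved under pics/ and viewed, at most 10 in all, crops included, and the job is handed in when it is done.

Besides the shell and the picture viewer there is one more tool, called after "Call:" as a command line: name --pt "numbers of a row" for each row, then --argument value for the rest. move_arm: Moves the arm, as the interface text tells. Its arguments: {"type":"object","properties":{"targets":{"type":"array","items":{"type":"array","items":{"type":"number"}}},"squeeze":{"type":"number"}},"required":["targets"]}

```bash
mkdir -p pics
python3 - <<'E'
from station import robot
import cv2
for n in("scene","top"):
    cv2.imwrite(f"pics/{n}0.png",cv2.resize(robot.grab_frame(n),(800,600),interpolation=cv2.INTER_CUBIC))
    c=robot.camera_info(n);print(n,c["mtx"],c["T"])
s=robot.get_state();print(s)
E
```

```text
scene [[411.57252159   0.         254.5036869 ]
 [  0.         411.57252159 189.75618392]
 [  0.           0.           1.        ]] [[-0.67316043 -0.42896197  0.60236755 -0.17589692]
 [-0.73907697  0.36282746 -0.56755746  0.64469088]
 [ 0.02490508 -0.82725321 -0.561277    0.72185267]
 [ 0.          0.          0.          1.        ]]
top [[471.28828923   0.         254.1815237 ]
 [  0.         471.28828923 187.81686819]
 [  0.           0.           1.        ]] [[ 1.73160833e-01 -9.49776103e-01  2.60654332e-01  5.06021952e-02]
 [-9.84893390e-01 -1.67142589e-01  4.52588796e-02 -4.92244407e-02]
 [ 5.80637565e-04 -2.64553794e-01 -9.64370755e-01  1.66272416e+00]
 [ 0.00000000e+00  0.00000000e+00  0.00000000e+00  1.00000000e+00]]
{'clock': 0.1, 'joints': array([-1.28510450e+00,  8.79001183e-02,  1.37207703e+00,  1.54189191e-06,
        1.68358924e+00, -1.03081078e-01]), 'dq': array([ 1.19819892e-03, -6.79445516e-04, -3.67532710e-03, -1.77532423e-04,
       -9.20217991e-05, -1.62717283e-03]), 'joint_torque': array([ 1.69930405e-03, -3.41250801e+01, -3.03302300e+01,  7.19561731e-02,
        3.04739352e-02, -1.11588042e-04]), 'position': array([ 0.20836235, -0.50853603,  0.22942401]), 'orientation': array([-3.08049637e+00, -6.06464984e-01,  2.80111344e-04]), 'ft_force': array([0.29454759, 1.34462116, 0.74478955]), 'wrist_torque': array([-0.0018212 , -0.01066633, -0.04547478]), 'grasp_force': 0.0, 'grip_width': 0.09408056647249352}
```

View pics/scene0.png

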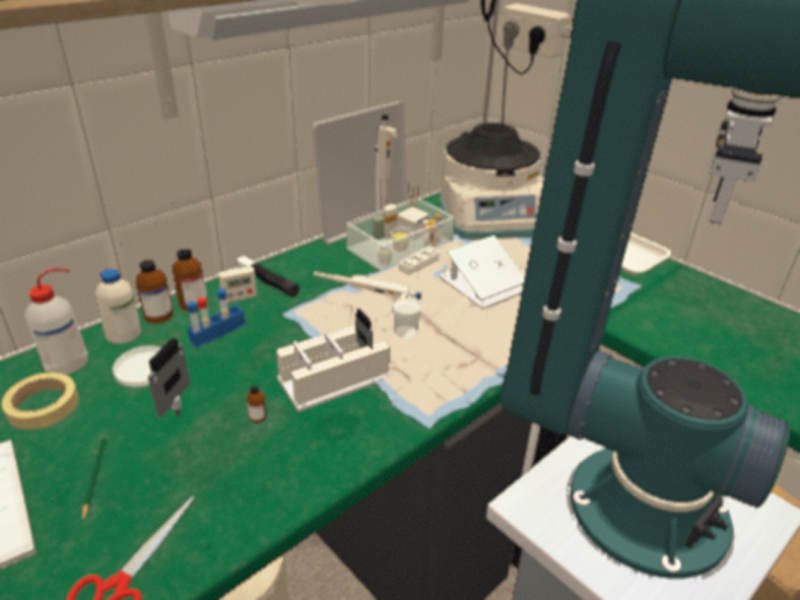

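View pics/top0.png

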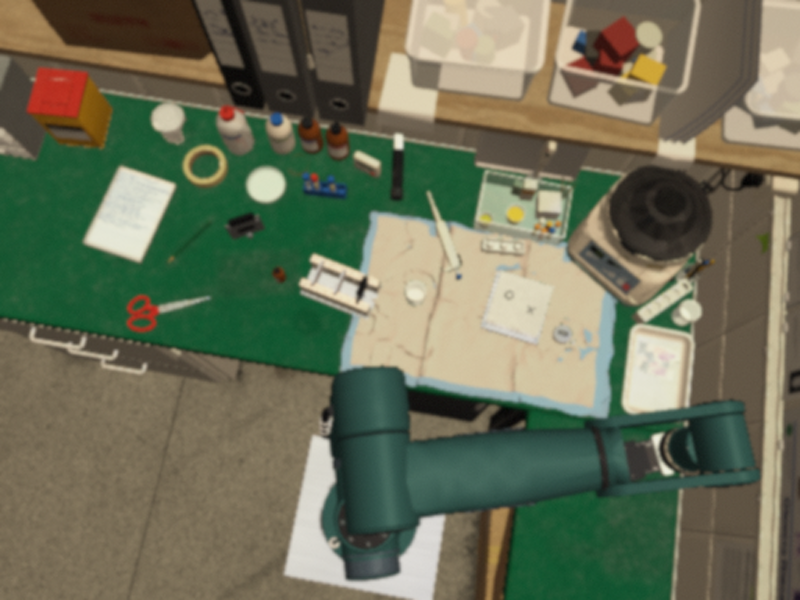

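The probe stands in the slot of the stand nearest the jar: scene (363,328), top (363,286). The panel is at top (517,307), with the ring at (509,295) and the cross at (530,310). The larger probe stands apart at scene (168,375). I'll zoom in for accurate pixels.

```bash
cat > h.py <<'E'
from station import robot
import cv2, numpy as np
def crop(n,x0,y0,x1,y1,k,out):
    im=np.mean([robot.grab_frame(n) for _ in range(3)],0).astype(np.uint8)
    cv2.imwrite("pics/"+out,cv2.resize(im[y0:y1,x0:x1],None,fx=k,fy=k,interpolation=cv2.INTER_CUBIC))
def ray(n,u,v):
    c=robot.camera_info(n);d=c["T"][:3,:3]@np.linalg.solve(c["mtx"],[u,v,1.]);return c["T"][:3,3],d
def onz(n,u,v,z):
    o,d=ray(n,u,v);return o+d*(z-o[2])/d[2]
def tri(a,b):  # pixels in scene, top
    o1,d1=ray("scene",*a);o2,d2=ray("top",*b)
    t=np.linalg.lstsq(np.c_[d1,-d2],o2-o1,rcond=None)[0]
    p,q=o1+t[0]*d1,o2+t[1]*d2;return (p+q)/2,np.linalg.norm(p-q)
def proj(n,P):
    c=robot.camera_info(n);p=c["mtx"]@(c["T"][:3,:3].T@(np.asarray(P)-c["T"][:3,3]));return p[:2]/p[2]
E
python3 - <<'E'
from h import *
crop("top",180,150,380,230,4,"t1.png")
crop("scene",170,140,350,265,4,"s1.png")
E
```

```text
(no output)
```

View pics/t1.png

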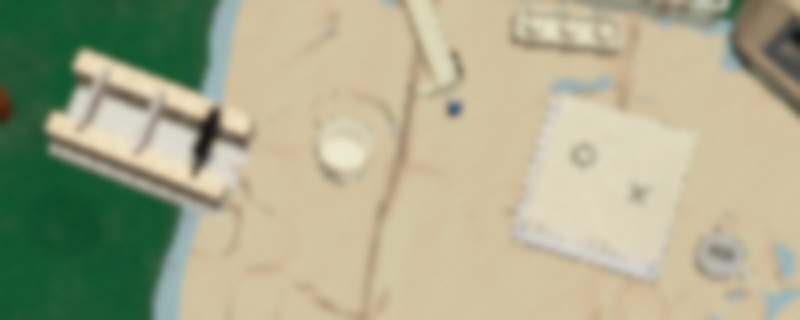

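View pics/s1.png

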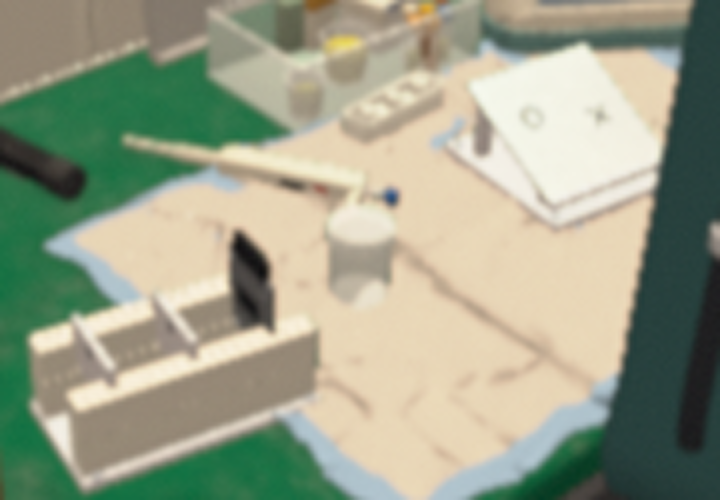

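The crops show these pixels:
- **Top crop (x4):** rail near (211,115)-(203,165), ring (583,155), cross (638,193), jar (343,150). Cheek top corners are about (85,50), (250,120), (50,118) and (225,195).
- **Scene crop (x4):** rail top (238,235)-(268,265), ring (532,118), cross (601,117).

I'll measure from these.

Run:
```python
from h import *
np.set_printoptions(precision=4,suppress=True)
T=lambda u,v:(180+(u+.5)/4-.5,150+(v+.5)/4-.5)
S=lambda u,v:(170+(u+.5)/4-.5,140+(v+.5)/4-.5)
print("ring",tri(S(532,118),T(583,155)));print("cross",tri(S(601,117),T(638,193)))
print("panel corners");
for p,z in(((555,93),.0754),((697,132),.0754),((657,266),.0246),((515,230),.0246)):print(onz("top",*T(*p),z))
it=cv2.imread("pics/t1.png");iS=cv2.imread("pics/s1.png")
m=(it.max(2)<75).astype(np.uint8);m[:,:180]=0;m[:,240:]=0;m[:90]=0;m[190:]=0
ys,xs=np.nonzero(m);print("dark top",xs.min(),xs.max(),ys.min(),ys.max(),cv2.minAreaRect(np.c_[xs,ys].astype(np.float32)))
for r in range(ys.min(),ys.max()+1,6):
    a=xs[ys==r];print(r,a.min(),a.max(),end="; ")
m=(iS.max(2)<70).astype(np.uint8);m[:,:215]=0;m[:,290:]=0;m[:220]=0;m[345:]=0
ys,xs=np.nonzero(m);print("\ndark scene")
for c in range(xs.min(),xs.max()+1,4):
    a=ys[xs==c];print(c,a.min(),a.max(),end="; ")
print("\ncheek corners z.064 top view")
# cream mask of cheek tops
for p in((85,50),(75,68),(250,120),(55,113),(48,128),(228,188),(220,204)):print(p,onz("top",*T(*p),.064)[:2])
print("scene cheek");
for p in((32,335),(42,350),(70,392),(78,410),(318,320),(300,320)):print(p,onz("scene",*S(*p),.064)[:2])
# blanks tops z=.078
print("blank scene");
for p in((76,316),(113,378),(156,293),(195,350)):print(p,onz("scene",*S(*p),.078)[:2])
print("blank top");
for p in((105,70),(86,125),(160,95),(143,150)):print(p,onz("top",*T(*p),.078)[:2])
print("jar",onz("top",*T(343,143),.064)[:2])
```

```text
ring (array([ 0.5268, -0.222 ,  0.0554]), np.float64(0.00034890491455749926))
cross (array([ 0.5022, -0.2759,  0.0471]), np.float64(0.0018329018360836848))
panel corners
[ 0.5726 -0.188   0.0754]
[ 0.5587 -0.3155  0.0754]
[ 0.446  -0.3036  0.0246]
[ 0.4566 -0.1749  0.0246]
dark top 196 217 114 160 ((207.24322509765625, 137.04052734375), (18.248287200927734, 48.0045051574707), 9.462321281433105)
114 212 215; 120 207 216; 126 200 216; 132 201 217; 138 201 213; 144 198 209; 150 196 207; 156 198 205; 
dark scene
234 244 251; 238 236 307; 242 238 312; 246 242 317; 250 246 321; 254 250 321; 258 254 320; 262 259 317; 266 267 276; 
cheek corners z.064 top view
(85, 50) [0.5434 0.2297]
(75, 68) [0.5253 0.2351]
(250, 120) [0.5049 0.073 ]
(55, 113) [0.4813 0.244 ]
(48, 128) [0.4668 0.2472]
(228, 188) [0.4406 0.0808]
(220, 204) [0.4252 0.085 ]
scene cheek
(32, 335) [0.5438 0.2295]
(42, 350) [0.5273 0.233 ]
(70, 392) [0.4831 0.2426]
(78, 410) [0.4665 0.2483]
(318, 320) [0.4379 0.0822]
(300, 320) [0.4454 0.091 ]
blank scene
(76, 316) [0.5266 0.2069]
(113, 378) [0.4629 0.2245]
(156, 293) [0.5131 0.1545]
(195, 350) [0.4518 0.1711]
blank top
(105, 70) [0.524  0.2062]
(86, 125) [0.4716 0.2124]
(160, 95) [0.5097 0.1539]
(143, 150) [0.4579 0.1589]
jar [ 0.4983 -0.0115]
```

Run:
```python
from h import *
np.set_printoptions(precision=4,suppress=True)
T=lambda u,v:(180+(u+.5)/4-.5,150+(v+.5)/4-.5)
S=lambda u,v:(170+(u+.5)/4-.5,140+(v+.5)/4-.5)
it=cv2.imread("pics/t1.png",0);iS=cv2.imread("pics/s1.png",0)
def blob(im,u,v,r):
    w=im[v-r:v+r,u-r:u+r].astype(int);m=(w<np.median(w)-18).astype(np.uint8)
    c=max(cv2.findContours(m,cv2.RETR_EXTERNAL,cv2.CHAIN_APPROX_NONE)[0],key=cv2.contourArea)
    e=cv2.fitEllipse(c);return (e[0][0]+u-r,e[0][1]+v-r),e[1]
for nm,a,b in(("ring",(532,118),(583,155)),("cross",(601,117),(638,193))):
    s,es=blob(iS,*a,22);t,et=blob(it,*b,22);print(nm,s,es,t,et,tri(S(*s),T(*t)))
    print(onz("top",*T(*t),.0551),onz("scene",*S(*s),.0551))
th=np.radians(-13.5);X=np.array([np.cos(th),np.sin(th),0]);Y=np.array([-np.sin(th),np.cos(th),0])
c=np.array([.4723,.1053,0])
for sx in(-1,1):
  for sy in(-1,1):
    for z in(.113,.097):
      P=c+X*.022*sx+Y*.0045*sy+[0,0,z]
      a=(proj("scene",P)+.5-[170,140])*4-.5;b=(proj("top",P)+.5-[180,150])*4-.5;print(sx,sy,z,a,b)
```

```text
ring (530.999080657959, 116.62753868103027) (16.896089553833008, 22.610734939575195) (582.4980964660645, 155.21067810058594) (23.80400848388672, 24.511837005615234) (array([ 0.5266, -0.2211,  0.0569]), np.float64(0.0014366772513893158))
[ 0.5265 -0.2217  0.0551] [ 0.5292 -0.2233  0.0551]
cross (599.8129024505615, 115.2200756072998) (13.681074142456055, 17.133691787719727) (638.0216655731201, 193.5264892578125) (17.08366584777832, 17.931198120117188) (array([ 0.502 , -0.2753,  0.0488]), np.float64(5.371458642758323e-05))
[ 0.5003 -0.2744  0.0551] [ 0.4956 -0.2667  0.0551]
-1 -1 0.113 [277.9509 264.5211] [198.7753 158.4357]
-1 -1 0.097 [277.8511 285.052 ] [199.7112 163.3043]
-1 1 0.113 [265.014  268.4209] [189.1468 154.3745]
-1 1 0.097 [265.0267 288.9916] [190.1737 159.2789]
1 -1 0.113 [246.7276 228.1832] [219.8731 113.0057]
1 -1 0.097 [246.8941 248.4113] [220.6033 118.272 ]
1 1 0.113 [234.0695 231.8381] [210.2959 108.9978]
1 1 0.097 [234.3436 252.1058] [211.1162 114.2989]
```

Call:
move_arm --pt "0 0 0.18 0 0 20 0" --pt "0 0 0.18 10 45 20 0" --pt "0 0 0.18 20 50 0 0" --pt "0 0 0.18 20 50 0 0" --pt "0 0 0.18 20 50 0 0" --pt "0 0 0.18 20 50 0 0" --pt "0 0 0.18 25 50 0 0" --pt "0 0 0.18 25 50 0 0"

```text
clock: 1.4
position: [0.3489, -0.1624, 0.2708]
orientation: [1.91, 2.493, 0.0]
ft_force: [1.3, -0.3, 0.9]
grip_width: 0.0471
grasp_force: 0.0
```

Run:
```python
from h import *
crop("scene",220,188,250,228,10,"a.png");crop("top",220,170,250,200,10,"b.png")
a=cv2.imread("pics/a.png");b=cv2.imread("pics/b.png")
b=cv2.copyMakeBorder(b,0,100,0,0,cv2.BORDER_CONSTANT)
cv2.imwrite("pics/ab.png",np.clip(np.hstack([a,b])*1.5,0,255))
```

```text
[ WARN:0@5.331] global loadsave.cpp:1063 imwrite_ Unsupported depth image for selected encoder is fallbacked to CV_8U.
```

View pics/ab.png

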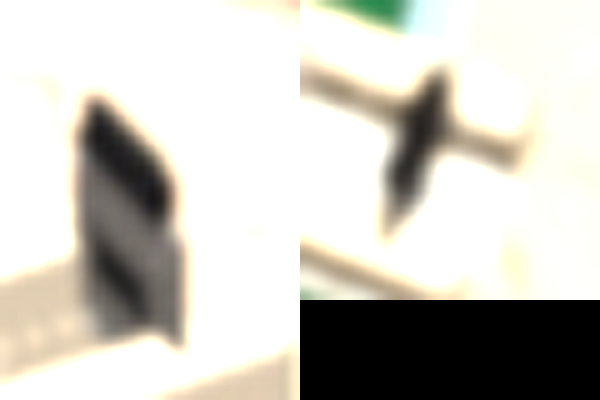

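Call:
move_arm --pt "0 0 0.18 20 45 0 0" --pt "0 0 0.18 20 45 0 0" --pt "0 0 0.18 20 45 0 0" --pt "0 0 0.18 20 45 0 0" --pt "0 0 0.18 20 45 0 0" --pt "0 0 0 20 40 0 0" --pt "0 0 0 0 0 0 0" --pt "0 0 0 0 0 0 0"

```text
clock: 2.7
position: [0.4687, 0.0992, 0.2702]
orientation: [-0.648, -3.073, 0.002]
ft_force: [-0.2, -0.3, 0.5]
grip_width: 0.0472
grasp_force: 0.0
```

The scene crop shows the rail silhouette from x≈80 to 175 with its top at y≈95. The top crop shows the rail centre at (425,135). Next I'll finish the turn, come down above the rail and look again.

Call:
move_arm --pt "0 0 0.18 5 5 -50 0" --pt "0 0 0 0 0 -50 0" --pt "0 0 0 0 0 0 0" --pt "0 0 0 0 0 0 0"

```text
clock: 3.2
position: [0.4746, 0.105, 0.1728]
orientation: [0.368, 3.117, 0.001]
ft_force: [0.0, 0.1, 0.8]
grip_width: 0.0468
grasp_force: 0.0
```

Run:
```python
from h import *
s=robot.get_state();print(s["position"],s["orientation"],s["joints"],s["ft_force"])
from scipy.spatial.transform import Rotation as R
print(R.from_rotvec(s["orientation"]).as_matrix().round(4))
crop("scene",205,150,265,230,7,"a2.png")
crop("top",205,150,265,200,6,"b2.png")
a=cv2.imread("pics/a2.png");b=cv2.imread("pics/b2.png")
b=cv2.copyMakeBorder(b,0,a.shape[0]-b.shape[0],0,0,cv2.BORDER_CONSTANT)
cv2.imwrite("pics/ab2.png",cv2.convertScaleAbs(np.hstack([a,b]),alpha=1.3))
```

```text
[0.47455833 0.10497911 0.17283731] [3.67821827e-01 3.11665910e+00 9.64601869e-04] [ 1.01068358e-01 -3.95238697e-02  1.61448137e+00 -1.16154541e-04
  1.56327679e+00 -1.23477811e+00] [0.00823799 0.13298541 0.76245691]
[[-9.725e-01  2.328e-01  3.400e-03]
 [ 2.328e-01  9.725e-01  2.000e-04]
 [-3.200e-03  1.000e-03 -1.000e+00]]
```

View pics/ab2.png

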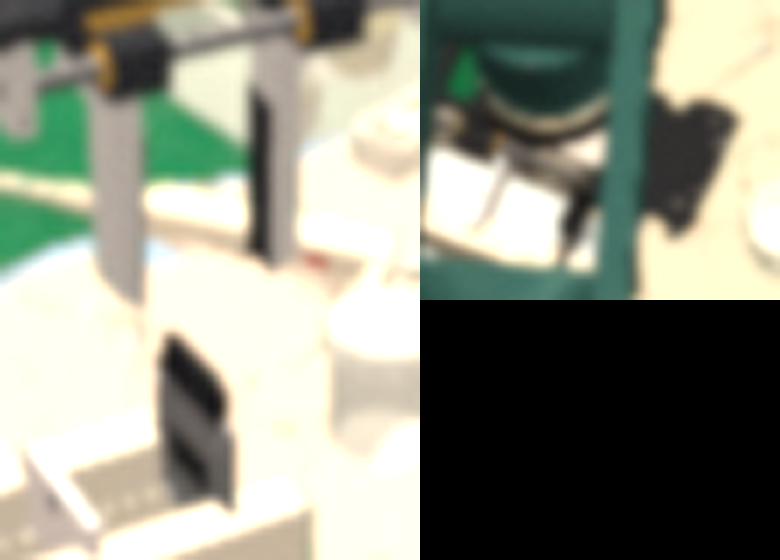

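Run:
```python
from h import *
np.set_printoptions(precision=1,suppress=True)
p=np.array([.4746,.1050,0]);X=np.array([.9725,-.2328,0]);Y=np.array([.2328,.9725,0])
f=lambda P:(proj("scene",P)+.5-[205,150])*7-.5
print("tipmid",f(p+[0,0,.148]))
for s in(-1,1):
  for w in(-.008,.008):
    for t in (.0235,.036):print("finger",s,w,t,f(p+Y*s*t+X*w+[0,0,.148]))
for sx in(-1,1):
  for sy in(-1,1):
    print("rail",sx,sy,*[f(p+X*.022*sx+Y*.0045*sy+[0,0,z]) for z in(.113,.097)],"card",*[f(p+X*.03*sx+Y*.0025*sy+[0,0,z]) for z in(.097,.064)])
print("d per mm X,Y",f(p+X*.001+[0,0,.1])-f(p+[0,0,.1]),f(p+Y*.001+[0,0,.1])-f(p+[0,0,.1]))
im=cv2.imread("pics/a2.png",0)
for r in range(335,500,12):print(r,im[r,146:250:4])
```

```text
tipmid [199.  280.9]
finger -1 -0.008 0.0235 [268.3 275.5]
finger -1 -0.008 0.036 [299.3 266.7]
finger -1 0.008 0.0235 [247.7 253.2]
finger -1 0.008 0.036 [278.5 244.6]
finger 1 -0.008 0.0235 [148.8 309.5]
finger 1 -0.008 0.036 [116.2 318.7]
finger 1 0.008 0.0235 [129.1 286.4]
finger 1 0.008 0.036 [ 96.8 295.4]
rail -1 -1 [238.3 390. ] [238.1 425.9] card [243.3 439.5] [242.9 511.8]
rail -1 1 [215.6 396.8] [215.7 432.8] card [230.8 443.4] [230.7 515.8]
rail 1 -1 [183.7 326.6] [184.1 362. ] card [169.7 352.2] [170.6 423.2]
rail 1 1 [161.6 333. ] [162.1 368.5] card [157.6 355.8] [158.7 426.8]
d per mm X,Y [-1.2 -1.5] [-2.5  0.7]
335 [195 202 206 194 171 142 126 125 142 163 188 204 216 220 222 221 221 220
 221 220 220 220 220 220 220 220]
347 [202 204 197 170 137  88  54  37  48  69 103 130 164 186 206 215 220 221
 221 220 220 220 220 220 220 220]
359 [202 193 169 127  91  51  31  19  22  26  39  52  78 104 138 166 190 208
 215 220 221 221 219 219 220 219]
371 [208 198 173 132  97  58  39  24  20  19  21  24  31  38  55  77 105 140
 167 195 210 220 221 220 218 215]
383 [212 199 173 135 1
[... 387 characters left out ...]

  56  88 125 167 195 210 214 214]
431 [240 226 193 145 108  72  60  53  57  62  69  73  76  76  75  73  69  72
  79  99 120 148 173 196 212 217]
443 [212 199 175 139 110  76  56  38  35  38  48  56  65  70  74  76  79  82
  83  85  87 109 143 179 209 218]
455 [146 142 135 120 103  79  62  43  32  24  24  30  41  51  61  68  74  77
  77  78  80 102 136 175 207 217]
467 [142 140 136 124 109  87  74  62  55  46  37  28  24  26  36  50  62  71
  72  74  77 101 137 176 208 217]
479 [142 141 139 131 120 103  91  79  72  66  60  52  43  38  39  47  59  69
  71  74  77 102 138 177 208 218]
491 [153 157 155 149 142 130 118 100  85  77  71  68  64  60  59  62  68  73
  72  72  75 102 142 186 221 229]
```

The gripper straddles the rail. The fingertip midpoint in the scene crop is (200,276), against a predicted (199,281), and the rail lies midway between the fingers to within about 2 mm. Coming down.

Call:
move_arm --pt "0 0 0 2 0 -30 0" --pt "0 0 0 0 0 -20 0" --pt "0 0 0 0 0 -12 0" --pt "0 0 0 0 0 0 0" --pt "0 0 0 0 0 0 -0.4" --pt "0 0 0 0 0 0 -0.6" --pt "0 0 0 0 0 0 -0.6" --pt "0 0 0 0 0 0 -0.6" --squeeze 3

```text
clock: 4.5
position: [0.4757, 0.106, 0.1088]
orientation: [0.365, 3.12, 0.0]
ft_force: [-0.1, -0.6, -0.5]
grip_width: 0.0192
grasp_force: 0.0
```

Call:
move_arm --pt "0 0 0 0 0 0 -0.65" --pt "0 0 0 0 0 0 -0.7" --pt "0 0 0 0 0 0 -0.7"

```text
clock: 4.88
position: [0.4755, 0.106, 0.1085]
orientation: [-0.365, -3.12, -0.0]
ft_force: [0.5, 0.3, -0.6]
grip_width: 0.0145
grasp_force: 0.0
```

Call:
move_arm --pt "0 0 0 0 0 0 -0.74" --pt "0 0 0 0 0 0 -0.74" --pt "0 0 0 0 0 0 -0.74"

```text
clock: 5.25
position: [0.4755, 0.106, 0.1085]
orientation: [0.365, 3.12, 0.0]
ft_force: [-0.6, -0.5, -0.2]
grip_width: 0.0121
grasp_force: 0.0
```

Call:
move_arm --pt "0 0 0 0 0 0 -1" --pt "0 0 0 0 0 0 -1" --pt "0 0 0 0 0 0 -1"

```text
clock: 5.62
position: [0.4754, 0.106, 0.1085]
orientation: [-0.365, -3.12, 0.0]
ft_force: [0.4, 0.3, -0.1]
grip_width: 0.0089
grasp_force: 3.0
```

Call:
move_arm --pt "0 0 0 0 0 0 -1" --pt "0 0 0 0 0 0 -1" --squeeze 20

```text
clock: 5.88
position: [0.4755, 0.1059, 0.1085]
orientation: [-0.365, -3.12, 0.0]
ft_force: [-0.0, -0.3, 0.8]
grip_width: 0.0088
grasp_force: 20.0
```

Call:
move_arm --pt "0 0 0 0 0 5 -1" --pt "0 0 0 0 0 10 -1" --pt "0 0 0 0 0 20 -1" --pt "0 0 0 0 0 25 -1" --pt "0 0 0 0 0 25 -1" --pt "0 0 0 0 0 25 -1" --pt "0 0 0 0 0 10 -1" --pt "0 0 0 0 0 0 -1"

```text
clock: 6.88
position: [0.4759, 0.1062, 0.2293]
orientation: [0.365, 3.119, 0.001]
ft_force: [0.6, 0.1, -1.1]
grip_width: 0.009
grasp_force: 20.0
```

Run:
```python
from h import *
np.set_printoptions(precision=4,suppress=True)
s=robot.get_state();p=s["position"];print(p,s["orientation"],s["ft_force"])
f=lambda P:((proj("scene",P)+.5-[200,120])*7-.5).round(1)
for x in(-.005,0,.005):
  q=p+np.array([.9725,-.2328,0])*x
  print(x,"pin",f(q-[0,0,.0945]),"sleeve",f(q-[0,0,.0705]),"card corners",[f(q+np.array([.9725,-.2328,0])*e-[0,0,.0705]) for e in(-.03,.03)])
crop("scene",200,120,280,200,7,"c.png")
```

```text
[0.4759 0.1062 0.2293] [0.3645 3.1186 0.001 ] [ 0.6416  0.103  -1.1092]
-0.005 pin [235.7 528.3] sleeve [235.4 472.2] card corners [array([274.3, 515.6]), array([198.1, 430.6])]
0 pin [229.4 521.1] sleeve [229.1 465.1] card corners [array([267.7, 508.3]), array([192. , 423.8])]
0.005 pin [223.2 514. ] sleeve [222.8 458.1] card corners [array([261.2, 500.9]), array([186. , 417.1])]
```

View pics/c.png

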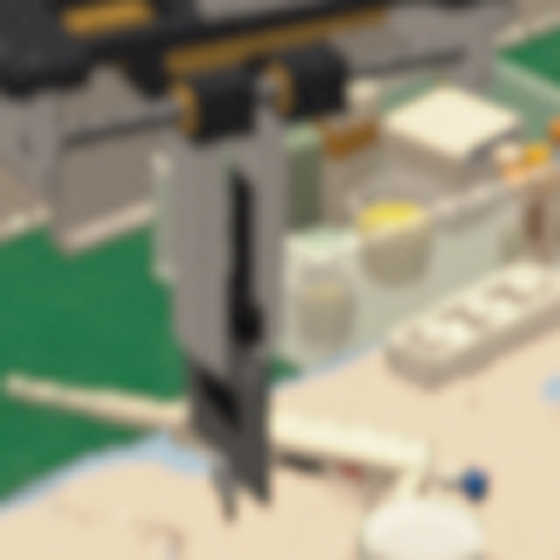

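The probe is out of its slot. The pin end is at (230,515) against a predicted (229,521), and the card hangs straight, about 1–2 mm off centre. Carrying it to the panel with a tilt of 25°.

Call:
move_arm --pt "0 0 0 0 -20 0 -1" --pt "0 0 0 0 -40 0 -1" --pt "0 0 0 0 -50 0 -1" --pt "0 0 0 0 -50 0 -1" --pt "-0.0114 -0.1085 0 0 -50 0 -1" --pt "-0.0114 -0.1085 0 0 -50 0 -1" --pt "-0.0114 -0.1085 0 0 -40 0 -1" --pt "-0.0114 -0.1085 0 -2 -22 -20 -1"

```text
clock: 8.02
position: [0.4737, -0.2183, 0.2093]
orientation: [0.316, 2.681, 0.004]
ft_force: [-0.4, -0.4, -0.7]
grip_width: 0.0089
grasp_force: 20.0
```

Call:
move_arm --pt "0 0 0 0 0 -20 -1" --pt "0 0 0 0 0 -10 -1" --pt "0 0 0 0 0 0 -1" --pt "0 0 0 0 0 0 -1"

```text
clock: 8.52
position: [0.4742, -0.2159, 0.1794]
orientation: [0.312, 2.686, 0.007]
ft_force: [0.4, -1.0, -0.7]
grip_width: 0.0091
grasp_force: 20.0
```

Run:
```python
from h import *
from scipy.spatial.transform import Rotation as R
np.set_printoptions(precision=4,suppress=True)
s=robot.get_state();p=s["position"];M=R.from_rotvec(s["orientation"]).as_matrix();z=M[:,2];print(p,z,s["ft_force"],s["joints"])
n=np.array([-.4203,.0442,.9063]);print("tilt err deg",np.degrees(np.arccos(-z@n)),"corr rotvec",np.cross(z,-n))
ring=np.array([.527,-.222,.0555]);pin=p+.0945*z+.0015*-M[:,0];print("pin",pin,"height",(pin-ring)@n,"lateral",(pin-ring)-n*((pin-ring)@n))
hit=pin+z*((pin-ring)@n)
for c,(x0,y0) in(("scene",(270,130)),("top",(300,165))):
  f=lambda P:((proj(c,P)+.5-[x0,y0])*7-.5).round(1)
  print(c,"pin",f(pin),"ring",f(ring),"axis hit",f(hit),"sleeve",f(p+.0705*z))
  crop(c,x0,y0,x0+56,y0+56,7,c+"d.png")
cv2.imwrite("pics/d.png",np.hstack([cv2.imread("pics/scened.png"),cv2.imread("pics/topd.png")]))
```

```text
[ 0.4742 -0.2159  0.1794] [ 0.4214 -0.0444 -0.9058] [ 0.3671 -1.0309 -0.7282] [-0.6833 -0.2439  1.8412  0.253   1.1824 -2.0757]
tilt err deg 0.22998654953710085 corr rotvec [0.0002 0.0012 0.    ]
pin [ 0.5154 -0.2204  0.0945] height 0.04027081378360183 lateral [ 0.0053 -0.0002  0.0025]
scene pin [256.8 212.2] ring [231.5 276.6] axis hit [223.3 267. ] sleeve [279.2 180.9]
top pin [185.8 166.9] ring [180.6 165.9] axis hit [183.1 154.6] sleeve [186.2 177.3]
```

View pics/d.png

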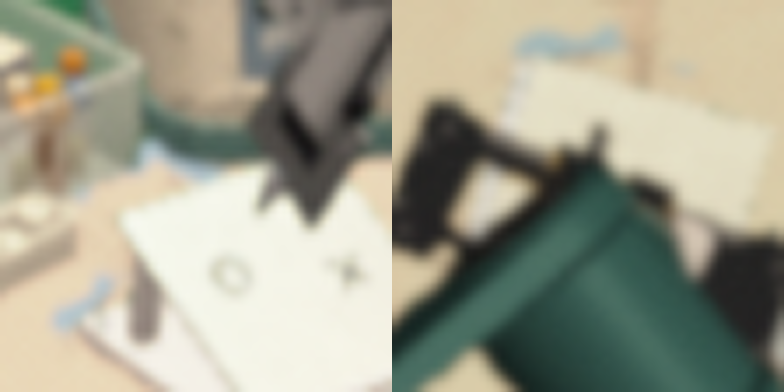

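In the scene view the pin end is at (263,212) and the ring at (231,275), while the probe axis lands a few mm up-slope of the ring. I'll correct that and close to about 10 mm.

Call:
move_arm --pt "0 0 0 3 0 -10 -1" --pt "0 0 0 3 0 -10 -1" --pt "0 0 0 3 -1 -9 -1" --pt "0 0 0 0 0 0 -1" --pt "0 0 0 0 0 0 -1"

```text
clock: 9.45
position: [0.4826, -0.217, 0.1495]
orientation: [0.314, 2.687, 0.007]
ft_force: [-0.5, -0.4, -0.4]
grip_width: 0.0093
grasp_force: 20.0
```

```bash
cat > chk.py <<'E'
from h import *
import sys
from scipy.spatial.transform import Rotation as R
np.set_printoptions(precision=4,suppress=True)
s=robot.get_state();p=s["position"];M=R.from_rotvec(s["orientation"]).as_matrix();z=M[:,2];print(p,z,s["ft_force"],s["wrist_torque"])
n=np.array([-.4203,.0442,.9063])
ring=np.array([.527,-.222,.0555])
for off in(0,.0015):
  pin=p+.0945*z-off*M[:,0];print("pin",pin,"height",(pin-ring)@n,"lateral",(pin-ring)-n*((pin-ring)@n))
  f=lambda P:((proj("scene",P)+.5-[280,145])*14-.5).round(1)
  print("pin",f(pin),"ring",f(ring),"sleeve",f(p+.0705*z-off*M[:,0]),f(p+.0805*z-off*M[:,0]))
for d in np.eye(3):print(f(ring+.001*d)-f(ring))
crop("scene",280,145,320,185,14,sys.argv[1])
E
python3 chk.py e.png
```

```text
[ 0.4826 -0.217   0.1495] [ 0.4204 -0.0441 -0.9063] [-0.4972 -0.3507 -0.394 ] [0.1039 0.0896 0.0396]
pin [ 0.5223 -0.2212  0.0638] height 0.009571704407590852 lateral [-0.0007  0.0004 -0.0003]
pin [340.1 321.3] ring [323.5 343.8] sleeve [380.4 256.1] [363.5 283.5]
pin [ 0.5236 -0.2215  0.0645] height 0.009571775765498166 lateral [0.0006 0.0001 0.0003]
pin [337.  316.1] ring [323.5 343.8] sleeve [377.1 250.7] [360.3 278.2]
[-3.4 -1.8]
[-3.   1.5]
[ 0.4 -3.8]
```

View pics/e.png

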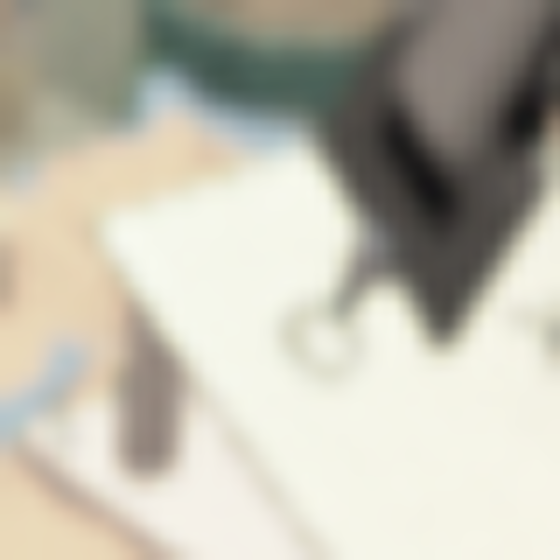

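The pin end is at (345,312) and the ring at (320,341). The probe would land inside the ring, perhaps 2–3 mm to the -y side. A small shift, then approach.

Call:
move_arm --pt "0 0 0 0 1.5 0 -1" --pt "0 0 0 1.3 -0.1 -2.7 -1" --pt "0 0 0 1.3 -0.1 -2.7 -1" --pt "0 0 0 0 0 0 -1" --pt "0 0 0 0 0 0 -1"

```text
clock: 10.22
position: [0.4851, -0.2157, 0.144]
orientation: [0.314, 2.687, 0.007]
ft_force: [0.0, -0.1, 0.2]
grip_width: 0.0089
grasp_force: 20.0
```

```bash
cat > fm.py <<'E'
from h import *
n=np.array([-.4203,.0442,.9063]);F=[];P=[]
for _ in range(12):
    robot.grab_frame("scene");s=robot.get_state();F.append(s["ft_force"]);P.append(s["position"])
F=np.array(F);P=np.mean(P,0);print("Fn",(F@n).mean(),"+-",(F@n).std()/12**.5,F.mean(0),P,"pin height out",(P-.0945*n-[.527,-.222,.0555])@n,s["clock"])
E
python3 fm.py
```

```text
Fn -0.47956588690642327 +- 0.12393708628828055 [ 0.12183946 -0.033605   -0.47100455] [ 0.48510546 -0.21569483  0.1441595 ] pin height out 0.0037404467529814087 10.825
```

Call:
move_arm --pt "0 0 0 0.8 -0.1 -1.8 -1" --pt "0 0 0 0.8 -0.1 -1.8 -1" --pt "0 0 0 0.4 0 -0.9 -1" --pt "0 0 0 0 0 0 -1" --pt "0 0 0 0 0 0 -1"

```text
clock: 11.45
position: [0.4871, -0.2159, 0.1396]
orientation: [0.314, 2.687, 0.007]
ft_force: [0.4, 0.5, -1.8]
grip_width: 0.0093
grasp_force: 20.0
```

```bash
python3 fm.py
```

```text
Fn -0.6504009714655793 +- 0.09496066227369815 [-0.02297453  0.15531979 -0.73587366] [ 0.48711085 -0.21588696  0.1396531 ] pin height out -0.0011950594398712462 12.05
```

Call:
move_arm --pt "0 0 0 0.8 -0.1 -1.8 -1" --pt "0 0 0 0 0 0 -1" --pt "0 0 0 0 0 0 -1"

```text
clock: 12.42
position: [0.488, -0.216, 0.1379]
orientation: [0.314, 2.687, 0.007]
ft_force: [-0.9, -0.1, 0.6]
grip_width: 0.0088
grasp_force: 20.0
```

```bash
python3 fm.py
```

```text
Fn 0.7361220981831883 +- 0.13975775976966467 [-0.35105828  0.08189402  0.64542932] [ 0.48793673 -0.21600245  0.1378951 ] pin height out -0.003140561361331994 13.025
```

Call:
move_arm --pt "0 0 0 0.6 0 -1.2 -1" --pt "0 0 0 0.5 -0.1 -1.2 -1" --pt "0 0 0 0 0 0 -1" --pt "0 0 0 0 0 0 -1"

```text
clock: 13.52
position: [0.489, -0.2161, 0.1355]
orientation: [0.314, 2.687, 0.007]
ft_force: [-1.1, -0.3, 1.4]
grip_width: 0.0091
grasp_force: 20.0
```

```bash
python3 fm.py; python3 chk.py f.png
```

```text
Fn 1.5467502461771139 +- 0.10429344716003847 [-0.86674349 -0.06197887  1.3077319 ] [ 0.48903529 -0.21610322  0.13549428] pin height out -0.005782603021452422 14.125
[ 0.489  -0.2161  0.1354] [ 0.4204 -0.0442 -0.9062] [-0.4051  0.5096  1.723 ] [0.0502 0.0353 0.0458]
pin [ 0.5287 -0.2203  0.0498] height -0.00582834322041208 lateral [-0.0007  0.002  -0.0004]
pin [310.2 365. ] ring [323.5 343.8] sleeve [349.7 300.9] [333.1 327.9]
pin [ 0.5301 -0.2206  0.0504] height -0.005828114130363025 lateral [0.0006 0.0016 0.0002]
pin [307.1 359.7] ring [323.5 343.8] sleeve [346.5 295.7] [329.9 322.6]
[-3.4 -1.8]
[-3.   1.5]
[ 0.4 -3.8]
```

View pics/f.png

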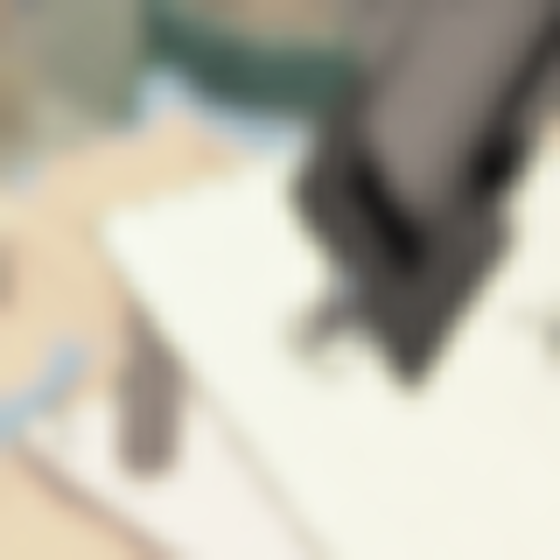

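The pin touches down at about (318,342), and the ring centre is at (320,341). The force has risen about 2.2 N and the travel past contact is about 4.7 mm, so the pin is roughly half way in. Handing in.

```bash
python3 -c "
from station import robot
print(robot.sign_off())"
```

```text
the job is handed in; nothing more can be done
None
```

The job is handed in: the probe card is held to within about half a degree of square to the panel, its pin inside the ring and pressed about half way in (about 2.2 N, 4.7 mm); I took no final picture to check the plates, jar, bottle and counter.

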